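# Set out the mosaic display for visitors

## Task

Set out the bench for the visitors: draw every mosaic panel upward out of the slotted drying rack and stand it upright on the ledge of the sloping display stand, side by side, leaning back on the low back board with its stone-covered face outward, away from the back board. Tip the loose stones from the sorting tray into the tub, so that every stone ends up in the tub (pick up any that miss), and set the empty tray down flat on the bench. Leave the mallet, the glue bottle and the jar where they stand.

Things in the scene. Friction and masses are not known exactly. Their poses are not given: they have to be found in the camera images.
- panel_a: Mosaic panel (pale with a blue star and a gold middle): slab 10 mm thick, 70 wide, 120 high, about 0.2 kg, small stones on plywood. Starts upright in a slot of the rack; may be absent. Origin: middle of its lower edge, mid-thickness. z runs up the panel (upper edge z = 0.120), y along its width, x is its normal, pointing out of the stone-covered face (face x = +0.005, back x = -0.005).
- panel_b: Mosaic panel (pale with a gold and a blue diagonal band): slab 10 mm thick, 70 wide, 120 high, about 0.2 kg, small stones on plywood. Starts upright in a slot of the rack; may be absent. Origin: middle of its lower edge, mid-thickness. z runs up the panel (upper edge z = 0.120), y along its width, x is its normal, pointing out of the stone-covered face (face x = +0.005, back x = -0.005).
- panel_c: Mosaic panel (pale with a red flower on a green stem): slab 10 mm thick, 70 wide, 120 high, about 0.2 kg, small stones on plywood. Starts upright in a slot of the rack; may be absent. Origin: middle of its lower edge, mid-thickness. z runs up the panel (upper edge z = 0.120), y along its width, x is its normal, pointing out of the stone-covered face (face x = +0.005, back x = -0.005).
- panel_d: Mosaic panel (pale with a red border and a gold bar): slab 10 mm thick, 70 wide, 120 high, about 0.2 kg, small stones on plywood. Starts upright in a slot of the rack; may be absent. Origin: middle of its lower edge, mid-thickness. z runs up the panel (upper edge z = 0.120), y along its width, x is its normal, pointing out of the stone-covered face (face x = +0.005, back x = -0.005).
- rack: Fixed wooden rack, 230 x 98 mm. Origin: centre of underside, z up. Slots at x = -0.084, -0.028, 0.028, 0.084: panel stands on the board (z = 0.018), its x along the rack's x, between dowels 8 mm thick (y = -0.022 and 0.022, tops z = 0.078) that leave 13 mm, and side rails (inner faces y = -0.039 and 0.039, tops z = 0.040). Draw panels up 60 mm to clear the dowels.
- ledge: Ledge of the stand, reclined 20 deg. Origin: middle of the inner corner line of ledge and back board, 85 mm up. y along its 360 mm length, x outward from the back board (20 deg upward), z up the board's face (plane x = 0, z = 0 to 0.060). Ledge top: plane z = 0, x = 0 to 0.024, then a lip 6 mm thick, 10 mm high. A panel well stood has axes parallel to these, origin at x = 0.005, z = 0.
- stand: Fixed wooden display stand that carries the ledge. Origin: on the bench below the ledge's origin, x outward, z up. Its feet and back props reach x = -0.11 behind and 0.06 in front, and z = 0.15. Ledge room: four panels side by side, for instance at ledge y = -0.13, -0.043, 0.043 and 0.13; they rise 60 mm above the back board, where the fingers can hold them.
- tray: Loose aluminium sorting tray, 120 x 90 mm, 0.16 kg, with the stones. Origin: centre of underside, z up. Open mouth (no wall) at x = -0.06; other walls 22 mm high, 3 thick; floor 3 mm. A level wooden handle, 16 x 16 mm in section, sticks out behind from x = 0.062 to 0.148, its middle 34 mm above the underside. Stones slide off when it is tipped mouth-down 50 to 60 deg.
- tray_mouth (a point): Middle of the front edge of the tray's open mouth, on its floor (axes as the tray's).
- tray_grip (a point): Point on the tray handle's centre line to grip, 95 mm behind the tray's centre and 34 mm above its underside (axes as the tray's). The handle is 16 mm wide (along y) and 16 mm high there.
- stone0: Loose chunky mosaic stone (marble), a block of 20 x 16 x 13 mm (x, y, z), 12 g, origin at its centre; starts in the tray; may be absent.
- stone1: Loose chunky mosaic stone (green glass), a block of 20 x 16 x 13 mm (x, y, z), 12 g, origin at its centre; starts in the tray; may be absent.
- stone2: Loose chunky mosaic stone (terracotta), a block of 20 x 16 x 13 mm (x, y, z), 12 g, origin at its centre; starts in the tray; may be absent.
- stone3: Loose chunky mosaic stone (amber glass), a block of 20 x 16 x 13 mm (x, y, z), 12 g, origin at its centre; starts in the tray; may be absent.
- stone4: Loose chunky mosaic stone (white ceramic), a block of 20 x 16 x 13 mm (x, y, z), 12 g, origin at its centre; starts in the tray; may be absent.
- stone5: Loose chunky mosaic stone (blue ceramic), a block of 20 x 16 x 13 mm (x, y, z), 12 g, origin at its centre; starts in the tray; may be absent.
- tub: Loose open tub of clear plastic with a white rim, 120 x 160 mm (x, y) and 60 mm high, walls 4 mm, about 0.25 kg. Origin: centre of its underside, z up. It stands on the bench.
- mallet: Bystander: wooden carver's mallet standing on its head, 86 mm thick, 230 mm high. Origin: centre of its underside.
- glue: Bystander: glue bottle, 56 mm thick, 150 mm high. Origin: centre of its underside.
- jar: Bystander: glass jar with a white lid, 78 mm thick, 69 mm high. Origin: centre of its underside.
There are look-alikes about, which are no part of the job. What is shaped like the tub but red or yellow is not meant.

How it is judged (in metres and radians):
On the way:
1. the tray is tipped by at least 23 degrees with its mouth over the tub (angle between tray's own z axis and vertical above 0.4 rad and horizontal distance between tray_mouth and tub below 0.09 m and height (world z) of tray_mouth above 0.01 m), for 0.2 s.
At the end, for the whole second after the job is handed in: Each panel: lower edge on the ledge (within 9 mm) behind the lip, centre within 150 mm of the ledge's middle, within 0.15 rad of the back board's slope, face outward, at rest. Each stone: inside the tub. Tub and tray: flat on the bench (0.08 rad, 8 mm), at rest (x of panel_a in the frame of ledge between -0.002 and 0.018 m and y of panel_a in the frame of ledge between -0.15 and 0.15 m and z of panel_a in the frame of ledge between -0.005 and 0.009 m and angle between the z axis of each of panel_a, panel_b, panel_c, panel_d and the z axis of ledge, either way round below 0.15 rad and angle between the x axis of each of panel_a, panel_b, panel_c, panel_d and the x axis of ledge, either way round below 0.2 rad and angle between each of panel_a, panel_b, panel_c, panel_d's own x axis and vertical below 1.45 rad and linear speed of each of panel_a, panel_b, panel_c, panel_d, tub, tray below 0.02 m/s and x of panel_b in the frame of ledge between -0.002 and 0.018 m and y of panel_b in the frame of ledge between -0.15 and 0.15 m and z of panel_b in the frame of ledge between -0.005 and 0.009 m and x of panel_c in the frame of ledge between -0.002 and 0.018 m and y of panel_c in the frame of ledge between -0.15 and 0.15 m and z of panel_c in the frame of ledge between -0.005 and 0.009 m and x of panel_d in the frame of ledge between -0.002 and 0.018 m and y of panel_d in the frame of ledge between -0.15 and 0.15 m and z of panel_d in the frame of ledge between -0.005 and 0.009 m and x of stone0 in the frame of tub between -0.06 and 0.06 m and y of stone0 in the frame of tub between -0.08 and 0.08 m and z of stone0 in the frame of tub between 0 and 0.058 m and linear speed of each of stone0, stone1, stone2, stone3, stone4, stone5 below 0.03 m/s and x of stone1 in the frame of tub between -0.06 and 0.06 m and y of stone1 in the frame of tub between -0.08 and 0.08 m and z of stone1 in the frame of tub between 0 and 0.058 m and x of stone2 in the frame of tub between -0.06 and 0.06 m and y of stone2 in the frame of tub between -0.08 and 0.08 m and z of stone2 in the frame of tub between 0 and 0.058 m and x of stone3 in the frame of tub between -0.06 and 0.06 m and y of stone3 in the frame of tub between -0.08 and 0.08 m and z of stone3 in the frame of tub between 0 and 0.058 m and x of stone4 in the frame of tub between -0.06 and 0.06 m and y of stone4 in the frame of tub between -0.08 and 0.08 m and z of stone4 in the frame of tub between 0 and 0.058 m and x of stone5 in the frame of tub between -0.06 and 0.06 m and y of stone5 in the frame of tub between -0.08 and 0.08 m and z of stone5 in the frame of tub between 0 and 0.058 m and angle between each of tub, tray's own z axis and vertical below 0.08 rad and height (world z) of each of tub, tray below 0.008 m); the robot touches nothing.
It fails at once if the mallet, the glue bottle or the jar is shifted by more than 40 mm or tipped over (distance of any of mallet, glue, jar from where it was at the start of the episode above 0.04 m or angle between any of mallet, glue, jar's own z axis and vertical above 0.5 rad).
Of panel_a, panel_b, panel_c, panel_d only 2 to 4 are there at a start; the rules pass over those that are not, and their reading is None.
Of stone0, stone1, stone2, stone3, stone4, stone5 only 4 to 6 are there at a start; the rules pass over those that are not, and their reading is None.
At some moment in a run one of tub, tray may be knocked a few centimetres aside while the robot is not near it.
It also fails if it takes over 210 s, if anything falls off the work surface, if the arm or the gripper's body presses on something with over 40 N, if the wrist force passes 120 N, or if a joint passes its speed limit or range.

## Robot

A 7-joint arm with a two-finger parallel gripper is mounted at the origin on the work surface. World frame = base frame: x ahead of the robot, y to its left, z up, the work surface at z = 0. Lengths are in mm, angles in rad, forces in N, time in s.
With the tool pointing down it reaches from about 400 to 900 mm from the base axis. Payload 5.6 kg.
Tool frame: the origin (TCP) lies midway between the tips of the shut fingers; the grasp point (between the pads) lies 19 mm behind it; z points along the fingers, y is the line along which they close (so a half turn about z gives the same grasp; the last joint's range is limited). The gripper opens to 92 mm and grips with 3 to 60 N. Pads are 20 mm wide; open, the fingers measure 128 mm over their backs; the gripper's body (75 mm by 189 mm) begins 69 mm behind the grasp point.
Start: joints at [-1.306, 0.468, -0.012, 1.603, 0.006, 1.071, -0.056], TCP at [196.967, 619.446, 214.592] pointing down, gripper open.
Joint ranges: [-2.53, 2.53], [-0.31, 2.02], [-1.57, 1.55], [0.28, 2.44], [-1.29, 4.43], [0.15, 1.84], [-2.92, 2.92]. Speed limits (rad/s): [2.57, 2.57, 3.14, 3.14, 3.14, 3.14, 3.14].

## Interface

Orientations are given as a 3x3 rotation matrix whose columns are the frame's x, y, z axes.
In Python, from plant import robot, move_gripper, kin, status, grab_frame, workorder, nets gives the robot as it stands. The module is installed in compiled form; this text tells all that it offers. Calls block until the motion is done:
- robot.reach(position, orientation): joint-space move of the TCP to a pose.
- robot.movel(position, frame=None, velocity=150, contact_N=None): straight line of the TCP; frame=None keeps the orientation; velocity is the mean speed in mm/s. With contact_N (N) it stops when the force on the tool has changed by that much, and returns True; else False.
- robot.goto_joints(angles): joint-space move.
- move_gripper(opening): finger opening in mm; the grip force is fixed at half the most; returns when the fingers have stopped.
- robot.dwell(seconds).
- kin.ik(position, orientation): joint angles nearest the present ones, or None.
- status.get_state(): the state.
- grab_frame(name): name is "scene" or "top" or "wrist"; returns a dict with "color" (480x640x3 uint8, red, green, blue), "z_map" (480x640 float32, mm along the optical axis (not along the pixel's ray), 0 where there is no reading), "fx", "fy", "cx", "cy" (pixels), "position" and "attitude" of the camera in the world; the wrist camera has in their place "T_tool_cam" (4x4, takes a point from camera to tool coordinates, whose origin is the TCP and whose axes are the flange's). Camera axes: x right, y down, z forward; pixel columns grow to the right and rows downward; lengths in mm; the calibration is good to about 2 mm. A picture is of the moment at which its call begins: read the wrist's pose just before it.
A pose or a line that the arm cannot do raises robot.PlanningError and nothing moves.
- workorder.finish_job(): hands the job in; it is judged then, once.
Trained networks look in a picture, given as the dict that the camera call returned (one of the last four; its "shot" number tells which), for a name from the list of things; names that differ only in an ending like _2 or _b are one class to them, and where a whole thing is asked for, a point or a joint stands for the part that bears it (a point fixed in the world has none). Each returns a list of dicts, best first, with "score" (0 to 1); they miss things now and then, are a little off and sometimes report something else, mostly with a low value. They report only what shows in the picture. A call takes as long as a camera call. They do not tell look-alikes from the thing itself.
- nets.boxes_of(picture, target): "at" ([x, y, z] in mm, in world coordinates, good to about 4 mm: the middle of the surface that is visible of it).
- nets.silhouettes(picture, target): "region" (480x640 bool, what is visible of it).
- nets.tip_of(picture, target): "at" ([x, y, z] in mm, in world coordinates, good to about 4 mm: a listed point, or the origin of a listed thing).
The state is a dict: "t": time; "qpos": joint angles; "qd": joint speeds; "effort": joint torques, N m; "tcp_pos": TCP position; "orientation": TCP orientation; "wrist_force": force on the tool from outside, world axes, zero at the start; "ft_torque": the same for the moment, N m; "grip_width": finger opening in mm; "finger_force": force on a finger pad.
Only numpy, scipy, OpenCV 4.12 (cv2) and the standard library are available. Lean on these libraries where they do the work, as an engineer would, in place of code of your own. Each camera call takes 0.05 s, during which the arm holds its last target. There are 200 camera calls.

## Working session

There is one attempt and no reset: what is moved stays moved. The work goes in short steps, each a Python script; the robot and the scene stay as the last script left them, time stands still between calls to the robot, and variables do not carry over. Pictures are saved under pics/ and viewed, at most 14 in all, crops included, and the job is handed in when it is done.

```bash
mkdir -p pics; cat > h.py <<'E'
import numpy as np, cv2
from plant import robot, move_gripper, kin, status, grab_frame, workorder, nets
def save(p,name,crop=None,s=1):
    im=p["color"][:,:,::-1]
    if crop: im=im[crop[1]:crop[3],crop[0]:crop[2]]
    if s!=1: im=cv2.resize(im,None,fx=s,fy=s,interpolation=cv2.INTER_CUBIC)
    cv2.imwrite("pics/"+name,im)
def cloud(p,T=None):
    "HxWx3 world points (mm), nan where no reading"
    z=p["z_map"].astype(float); v,u=np.mgrid[:480,:640]
    c=np.stack([(u-p["cx"])/p["fx"]*z,(v-p["cy"])/p["fy"]*z,z],-1); c[z<=0]=np.nan
    if "position" in p: return c@np.array(p["attitude"]).T+np.array(p["position"])
    t,R=T; M=np.array(p["T_tool_cam"]); c=c@M[:3,:3].T+M[:3,3]
    return c@R.T+t
def pix(p,w):
    c=(np.array(w)-np.array(p["position"]))@np.array(p["attitude"])
    return np.round([c[0]/c[2]*p["fx"]+p["cx"],c[1]/c[2]*p["fy"]+p["cy"]]).astype(int)
def st(): s=status.get_state(); return np.array(s["tcp_pos"]),np.array(s["orientation"]),s
E
python3 - <<'E'
from h import *
a=grab_frame("scene");b=grab_frame("top")
save(a,"s0.png");save(b,"t0.png")
for p in (a,b):
  print(np.round(p["position"]),np.round(np.array(p["attitude"]),3).tolist())
  for n in ["panel_a","panel_b","panel_c","panel_d","rack","ledge","stand","tray","tray_mouth","tray_grip","tub","mallet","glue","jar","stone0"]:
    for f in (nets.boxes_of,nets.tip_of):
      print(n,f.__name__[:3],[(np.round(d["at"]).astype(int).tolist(),pix(p,d["at"]).tolist(),round(d["score"],2)) for d in f(p,n)][:6])
print(st()[2]["t"])
E
```

```text
[1076.  152. 1075.] [[-0.349, 0.801, -0.486], [0.937, 0.301, -0.177], [0.004, -0.517, -0.856]]
panel_a cal [([541, 263, 101], [447, 288], 0.92), ([586, 301, 104], [460, 310], 0.91), ([452, 195, 102], [426, 246], 0.76)]
panel_a cal [([534, 269, 18], [442, 301], 0.92), ([449, 196, 20], [421, 262], 0.88), ([575, 304, 18], [452, 321], 0.55), ([466, -125, -2], [299, 233], 0.36)]
panel_b cal [([541, 263, 101], [447, 288], 0.92), ([586, 301, 104], [460, 310], 0.91), ([452, 195, 102], [426, 246], 0.76)]
panel_b cal [([534, 269, 18], [442, 301], 0.92), ([449, 196, 20], [421, 262], 0.88), ([575, 304, 18], [452, 321], 0.55), ([466, -125, -2], [299, 233], 0.36)]
panel_c cal [([541, 263, 101], [447, 288], 0.92), ([586, 301, 104], [460, 310], 0.91), ([452, 195, 102], [426, 246], 0.76)]
panel_c cal [([534, 269, 18], [442, 301], 0.92), ([449, 196, 20], [421, 262], 0.88), ([575, 304, 18], [452, 321], 0.55), ([466, -125, -2], [299, 233], 0.36)]
panel_d cal [([541, 263, 101], [447, 288], 0.92), ([586, 301, 104], [460, 310], 0.91), ([452, 195, 102], [426, 246], 0.76)]
panel_d cal [([534, 269, 18], [442,
[... 3658 characters left out ...]
cal [([405, 475, 0], [114, 265], 0.94), ([633, -250, 0], [400, 176], 0.6)]
glue cal [([384, -337, 98], [446, 273], 0.68), ([619, 64, 13], [278, 180], 0.28)]
glue cal [([382, -349, 0], [441, 274], 0.93), ([534, 264, 19], [198, 213], 0.2)]
jar cal [([773, 47, 69], [284, 114], 0.67)]
jar cal [([780, 48, 0], [285, 120], 0.68)]
stone0 cal [([587, 58, 17], [280, 192], 0.56), ([615, 118, 14], [257, 182], 0.54), ([617, 89, 14], [268, 181], 0.41), ([588, 117, 20], [257, 192], 0.4), ([617, 64, 11], [278, 181], 0.39)]
stone0 cal [([620, 87, 9], [269, 180], 0.58), ([615, 64, 7], [278, 182], 0.56), ([592, 64, 7], [278, 191], 0.54), ([590, 116, 7], [258, 192], 0.47), ([614, 118, 9], [257, 182], 0.37)]
3.1
```

View pics/s0.png

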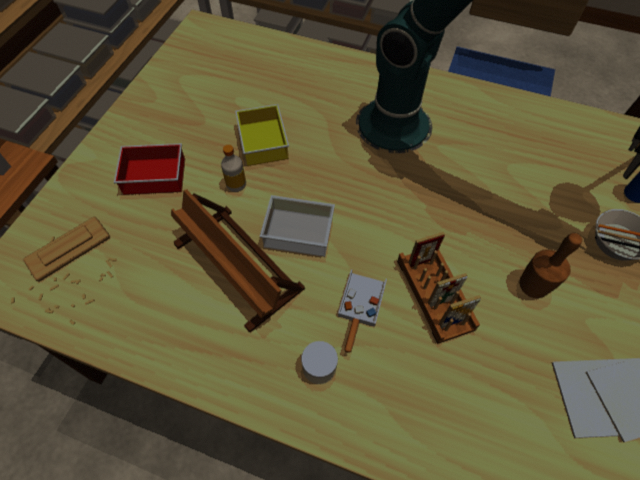

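View pics/t0.png

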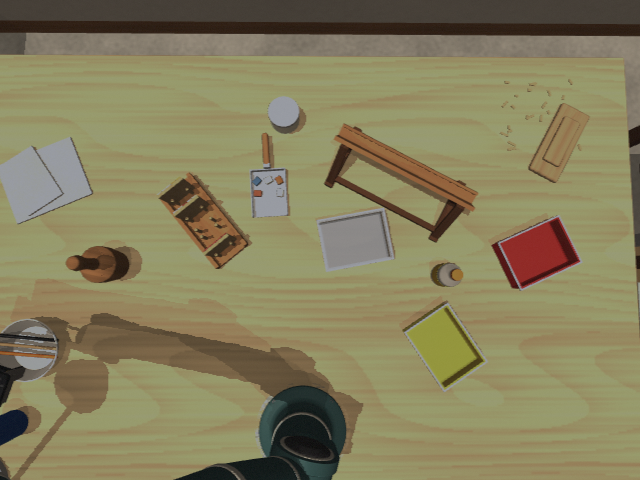

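Shown: three panels in the rack (scene 425,250; 447,288; 460,310). The tub candidates are grey/clear at scene (297,227), red at (151,168) and yellow at (263,135). I choose the grey one. The stand's ledge faces away from the robot, with its props on the robot side.

```bash
python3 - <<'E'
from h import *
a=grab_frame("scene");b=grab_frame("top")
save(a,"c1.png",(385,215,485,345),4)
im1=cv2.imread("pics/c1.png"); save(a,"c2.png",(160,180,390,370),1.7)
im2=cv2.imread("pics/c2.png"); H=max(im1.shape[0],im2.shape[0])
m=np.zeros((H,im1.shape[1]+im2.shape[1],3),np.uint8);m[:im1.shape[0],:im1.shape[1]]=im1;m[:im2.shape[0],im1.shape[1]:]=im2
cv2.imwrite("pics/crop1.png",m)
A=cloud(a);B=cloud(b)
def rect(P,nm):
    P=P[~np.isnan(P[:,0])]; (c,s,ang)=cv2.minAreaRect(P[:,:2].astype(np.float32)); print(nm,len(P),"c",np.round(c,1),"s",np.round(s,1),"ang",round(ang,1),"z",np.round(np.percentile(P[:,2],[5,50,95]),1)); 
for p,C,n in((a,A,"scene"),(b,B,"top")):
    F=C.reshape(-1,3)
    for c in((449,195),(534,266),(578,303)):
        d=np.hypot(F[:,0]-c[0],F[:,1]-c[1])<55
        rect(F[d&(F[:,2]>130)&(F[:,2]<145)],n+" panel top")
        rect(F[d&(F[:,2]>90)&(F[:,2]<145)],n+" panel up")
    box=lambda x0,x1,y0,y1:(F[:,0]>x0)&(F[:,0]<x1)&(F[:,1]>y0)&(F[:,1]<y1)
    rect(F[box(400,660,120,370)&(F[:,2]>8)&(F[:,2]<40)],n+" rack")
    rect(F[box(380,550,-230,-20)&(F[:,2]>48)&(F[:,2]<70)],n+" tub rim")
    rect(F[box(500,770,30,150)&(F[:,2]>16)&(F[:,2]<26)],n+" tray wall")
    rect(F[box(655,770,30,150)&(F[:,2]>36)&(F[:,2]<50)],n+" handle")
    q=box(450,800,-460,-50)
    for lo,hi in((128,160),(110,128),(95,110),(84,95)): rect(F[q&(F[:,2]>lo)&(F[:,2]<hi)],n+f" stand{lo}")
E
```

```text
scene panel top 163 c [449.  196.2] s [12.4 68.8] ang 39.6 z [132.  137.5 140.9]
scene panel up 388 c [449.5 195.5] s [12.4 70.9] ang 39.6 z [ 94.6 125.1 140. ]
scene panel top 189 c [554.1 281.5] s [58.7 70.7] ang 41.1 z [132.  137.2 141.4]
scene panel up 400 c [554.6 280.7] s [59.1 71.8] ang 40.0 z [ 92.9 128.3 140.3]
scene panel top 223 c [559.4 287.1] s [60.3 69.2] ang 39.1 z [131.5 137.1 140.5]
scene panel up 523 c [559.9 287. ] s [61.  70.6] ang 38.1 z [ 92.8 125.5 139.9]
scene rack 2295 c [554.8 197.9] s [232.5 233.5] ang 39.0 z [13.6 20.4 39.1]
scene tub rim 879 c [ 463.7 -126.7] s [132.8 168.7] ang 10.6 z [49.8 60.3 64.2]
scene tray wall 342 c [589.5  88.5] s [127.5  89.7] ang 3.6 z [16.3 19.8 24.6]
scene handle 242 c [695.2  95.3] s [79.9 16.1] ang 3.6 z [38.1 42.2 45.8]
scene stand128 1127 c [ 608.2 -231.9] s [362.3  28.5] ang 62.1 z [129.2 138.8 143.5]
scene stand110 695 c [ 606.4 -231.5] s [361.6  43.8] ang 62.3 z [110.9 119.  127.1]
scene stand95 1271 c [ 619.3 -238.2] s [363.3  90.2] ang 61.9 z [ 95.9 102.9 108.3]
scene stand84 1546 c [ 618.2 -237.7] s [362.8  97.4] an
[... 424 characters left out ...]
anel up 346 c [560.6 287. ] s [61.9 69.7] ang 41.6 z [ 94.5 132.9 139.7]
top rack 2294 c [518.9 230.2] s [238.8 238.6] ang 4.6 z [13.6 19.1 39.1]
top tub rim 821 c [ 465.8 -125.8] s [128.3 168.3] ang 10.6 z [54.2 59.5 63.5]
top tray wall 289 c [645.8  86.4] s [101.3 242.8] ang 87.6 z [16.5 20.3 24.6]
top handle 217 c [714.4  84. ] s [ 54.6 115.5] ang 58.1 z [37.  41.2 46.1]
top stand128 879 c [ 607.2 -230.1] s [359.9  28.8] ang 62.3 z [131.1 138.8 143. ]
top stand110 213 c [ 619.9 -236.5] s [358.   74.9] ang 62.2 z [110.7 118.9 127.5]
top stand95 650 c [ 620.1 -236.2] s [358.5  88.8] ang 62.4 z [ 95.8 103.  108. ]
top stand84 1481 c [ 618.7 -236.2] s [360.2  98.3] ang 62.4 z [84.7 89.1 93.8]
```

View pics/crop1.png

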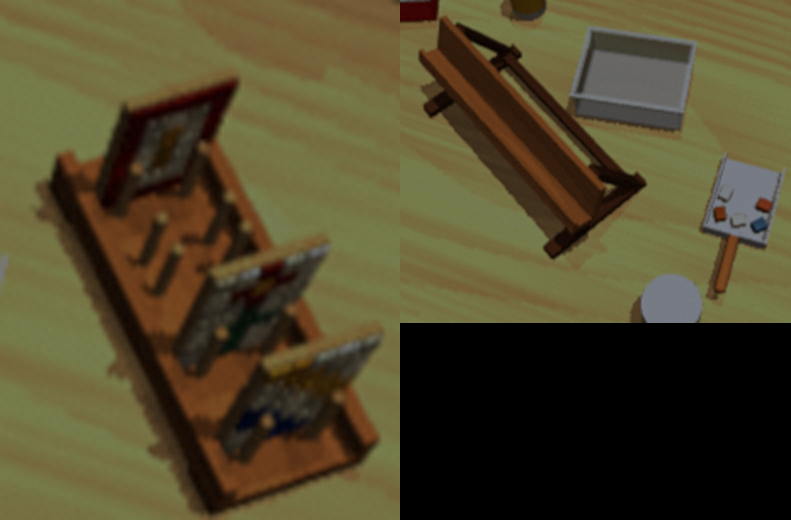

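The crop shows panels d, c and b (rack slots -0.084, 0.028, 0.084), all with their stone faces toward the scene camera. The rack's +x is therefore at yaw about 40°. The grey tub is the one to use. There are 5 stones in the tray, and its mouth points at the robot. Next I'll refine the ledge frame, check IK, and start with the tray.

```bash
cat >> h.py <<'E'
def rz(d): a=np.radians(d); return np.array([[np.cos(a),-np.sin(a),0],[np.sin(a),np.cos(a),0],[0,0,1]])
def ry(d): a=np.radians(d); return np.array([[np.cos(a),0,np.sin(a)],[0,1,0],[-np.sin(a),0,np.cos(a)]])
RL=rz(-27.8)@ry(-20)          # ledge axes
def tool(R,closing,flip=1):   # tool z = -R z, tool y = flip * closing axis of R
    y=flip*R[:,closing]; z=-R[:,2]; return np.stack([np.cross(y,z),y,z],1)
E
python3 - <<'E'
from h import *
O=np.array([634,-246,85.])
for n in("scene","top"):
    p=grab_frame(n);L=(cloud(p).reshape(-1,3)-O)@RL; L=L[~np.isnan(L[:,0])]
    k=L[(abs(L[:,1])<150)&(L[:,2]>20)&(L[:,2]<56)&(abs(L[:,0])<8)]
    if len(k)>50: print(n,"board x",np.median(k[:,0]),len(k),"slopes dx/dy,dx/dz",np.linalg.lstsq(np.c_[k[:,1:],np.ones(len(k))],k[:,0],rcond=None)[0])
    k=L[(abs(L[:,1])<150)&(L[:,0]>6)&(L[:,0]<20)&(abs(L[:,2])<8)]
    print("ledge z",np.median(k[:,2]),len(k))
    k=L[(L[:,2]>-5)&(L[:,2]<62)&(L[:,0]>-6)&(L[:,0]<32)]; print("y ends",np.percentile(k[:,1],[.2,99.8]),"ztop",np.percentile(k[:,2],99.5))
for f in(1,-1):
    for y in(-100,0,100): 
        R=tool(RL,0,f);o=O+RL@[6,y,82]; q=kin.ik(o,R);q2=kin.ik(o+[0,0,200],R); print("ledge",f,y,None if q is None else np.round(q,2),q2 is not None)
    for c in((449.5,196),(535,267.5),(578,303.5)): q=kin.ik([*c,100],tool(rz(40),0,f));print("rack",f,None if q is None else np.round(q,2),kin.ik([*c,300],tool(rz(40),0,f)) is not None)
    q=kin.ik([684,94,17],tool(rz(3.6),1,f));print("tray",f,None if q is None else np.round(q,2))
    M=np.array([465,-126,55])+rz(10.6)@[10,0,0]
    for tip in(30,45,55):
      for g in(0,15,25):  # grasp with tool tilted by g
        Rt=rz(10.6)@ry(-tip); G=M+Rt@[150,0,31]; Rg=Rt@ry(g); T=tool(Rg,1,f); q=kin.ik(G+19*T[:,2],T); print("tip",f,tip,g,None if q is None else np.round(q,2), kin.ik([684,94,20],tool(rz(3.6)@ry(g),1,f)) is not None)
E
```

```text
scene board x -1.9863429964814674 980 slopes dx/dy,dx/dz [-4.15858467e-04  1.60590720e-03 -2.03757332e+00]
ledge z 2.0424820657176266 419
y ends [-179.33876421  180.83759575] ztop 61.702460588997305
top board x -1.0638492953309682 174 slopes dx/dy,dx/dz [-0.00187213 -0.02005763 -0.41762062]
ledge z 0.14079792582042042 744
y ends [-177.20147133  181.55250323] ztop 61.655438120530036
ledge 1 -100 [ 0.04  0.4   0.52  1.96 -0.41  0.51  0.34] True
ledge 1 0 [-0.12  0.4   0.5   1.95 -0.28  0.5   0.05] True
ledge 1 100 [-0.46  0.49  0.74  1.9  -0.42  0.56  0.  ] True
rack 1 [-0.73  0.37  0.3   2.1  -0.17  0.7   0.38] True
rack 1 [-0.71  0.52  0.25  1.84 -0.17  0.8   0.32] True
rack 1 [-0.69  0.6   0.22  1.69 -0.16  0.87  0.29] True
tray 1 [-0.27  0.76  0.12  1.61 -0.12  0.78  1.54]
tip 1 30 0 [ 0.33  0.33 -0.12  2.16 -0.74  0.24  2.67] True
tip 1 30 15 [-0.15  0.38  0.38  2.01 -0.44  0.57  2.29] True
tip 1 30 25 [-0.25  0.45  0.49  1.89 -0.34  0.79  2.18] True
tip 1 45 0 [ 1.39  0.68 -1.29  2.3   2.07  0.26  0.18] True
tip 1 45 15 [ 0.08  0.23  0.19  2.21 -0.89  0.34  2.81] True
tip 1 45 25
[... 416 characters left out ...]
  1.04 -2.01] True
rack -1 [-1.36  0.99  1.34  1.87 -1.05  1.22 -2.1 ] True
rack -1 [-1.32  1.06  1.33  1.73 -1.09  1.29 -2.16] True
tray -1 [-0.63  0.86  0.67  1.64 -0.66  0.88 -1.2 ]
tip -1 30 0 [-0.27  0.35  0.59  2.19 -1.24  0.42 -0.04] True
tip -1 30 15 [-0.63  0.56  1.05  2.04 -0.93  0.77 -0.43] True
tip -1 30 25 [-0.59  0.6   0.97  1.91 -0.69  0.9  -0.66] True
tip -1 45 0 [ 1.1   0.41 -0.88  2.31  3.69  0.15  1.56] True
tip -1 45 15 [-0.65  0.37  1.08  2.25 -1.28  0.59  0.01] True
tip -1 45 25 [-0.55  0.35  0.91  2.13 -0.8   0.61 -0.47] True
tip -1 55 0 None True
tip -1 55 15 [ 1.44  0.57 -1.32  2.29  1.42  0.22 -2.38] True
tip -1 55 25 [-0.21  0.18  0.54  2.27 -0.96  0.4  -0.25] True
```

```bash
cat >> h.py <<'E'
OL=np.array([634,-246,85.])+RL@[-1.5,1,1]
def handle_pose(mouth,yaw,tip,g,f=1,gx=152): # TCP pose holding tray, given mouth point on floor
    Rt=rz(yaw)@ry(-tip); T=tool(Rt@ry(g),1,f); return np.array(mouth)+Rt@[gx,0,31]+19*T[:,2],T
E
python3 - <<'E'
from h import *
tub=np.array([465,-126,0.]); res=[]
q0=None
for g in(15,20):
 for f in (1,-1):
  for yaw in range(-30,40,10):
   for z in(50,70,90):
    M=tub+rz(yaw)@[12,0,0]+[0,0,z]
    q=kin.ik(*handle_pose(M,yaw,55,g,f)); 
    if q is None: continue
    q=np.array(q); lo=np.array([-2.53,-.31,-1.57,.28,-1.29,.15,-2.92]);hi=np.array([2.53,2.02,1.55,2.44,4.43,1.84,2.92])
    res.append((min((q-lo).min(),(hi-q).min()),g,f,yaw,z,np.round(q,2).tolist()))
for r in sorted(res,key=lambda r:-r[0])[:8]:print(r)
# handle re-measure
p=grab_frame("scene");F=cloud(p).reshape(-1,3);k=F[(F[:,0]>655)&(F[:,0]<745)&(F[:,1]>40)&(F[:,1]<150)&(F[:,2]>36)&(F[:,2]<50)]
print(cv2.minAreaRect(k[:,:2].astype(np.float32)))
c=np.array([590.2,88.6,0]); R=rz(3.6); g=20
P,T=handle_pose(c+R@[-60,0,3],3.6,0,g)
print(P,T)
move_gripper(50)
robot.reach(P-150*T[:,2]+[0,0,60],T)
robot.movel(P-60*T[:,2],T); robot.movel(P,T,velocity=60)
move_gripper(0); s=st()[2]; print(s["grip_width"],s["finger_force"],s["wrist_force"])
robot.movel(P+[0,0,150],T,velocity=80)
s=st()[2]; print(s["grip_width"],s["wrist_force"],np.round(s["qpos"],2),s["t"])
save(grab_frame("scene"),"s1.png",(180,120,480,400),2)
E
```

```text
(np.float64(0.25331620663112864), 20, 1, 30, 90, [1.44, 0.46, -1.27, 2.15, 0.01, 0.4, 2.39])
(np.float64(0.20456825518961086), 20, -1, 30, 90, [-0.23, 0.16, 0.66, 2.24, -1.06, 0.67, 0.18])
(np.float64(0.17931066127887998), 20, 1, 20, 90, [1.27, 0.29, -1.04, 2.18, -0.35, 0.33, 2.54])
(np.float64(0.17576197149068884), 20, -1, 20, 90, [-0.27, 0.13, 0.66, 2.26, -1.06, 0.53, 0.02])
(np.float64(0.16247626781783478), 20, 1, 30, 50, [1.28, 0.45, -1.07, 2.19, -0.21, 0.31, 2.62])
(np.float64(0.16080869321265448), 20, 1, 10, 50, [1.39, 0.56, -1.31, 2.23, 1.12, 0.31, 1.02])
(np.float64(0.15277093770205186), 20, -1, 10, 90, [-0.32, 0.1, 0.66, 2.29, -1.02, 0.4, -0.19])
(np.float64(0.15241023540056167), 15, 1, -10, 90, [1.37, 0.35, -1.29, 2.28, 1.5, 0.3, 0.24])
((695.2554931640625, 95.3562240600586), (80.18629455566406, 15.851597785949707), 3.5914039611816406)
[675.53289937  93.96869097  16.14584021] [[-0.93783835 -0.06279052 -0.34134524]
 [-0.05900379  0.99802673 -0.02147562]
 [ 0.34202014  0.         -0.93969262]]
15.484050369200032 29.99249964952469 [0.82657631 0.36243206 0.07643306]
15.594808570906242 [-0.62830994  0.30943782 -1.92544671] [-0.27  0.78  0.18  1.24 -0.15  1.48  1.55] 11.6667
```

View pics/s1.png

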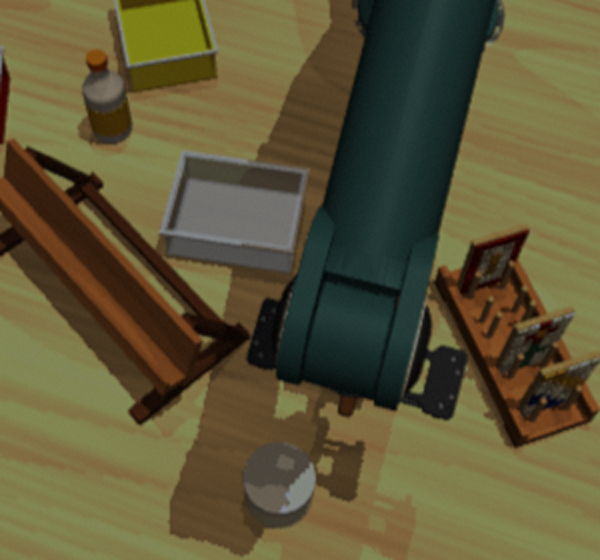

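```bash
cat > pour.py <<'E'
from h import *
import sys
yaw,z,g=float(sys.argv[1]),float(sys.argv[2]),20
tub=np.array([465,-126,0.])
pose=lambda tip,zz:handle_pose(tub+rz(yaw)@[12,0,0]+[0,0,zz],yaw,tip,g)
p,T=pose(0,150)
robot.reach(p,T); print(np.round(st()[2]["qpos"],2))
done=0
try:
    for tip,zz in((0,95),(15,95),(28,95),(40,z+10),(50,z),(56,z)):
        robot.movel(*pose(tip,zz),velocity=120); done=tip
except robot.PlanningError as e: print("fail",tip,e)
print("tip",done,np.round(st()[2]["qpos"],2))
if done>=40: robot.dwell(0.8)
s=st()[2]; print(s["t"],s["wrist_force"])
a=grab_frame("scene");save(a,sys.argv[3],(200,150,420,320),3.5)
E
python3 pour.py 15 70 p1.png
```

```text
[-0.1   0.67  0.2   1.45 -0.01  1.36  1.92]
fail 56 the arm cannot follow that straight line within its joint ranges
tip 50 [ 0.37  0.19 -0.11  2.18 -0.67  0.38  2.68]
15.7167 [-0.55242299 -0.11008333 -0.8175637 ]
```

View pics/p1.png

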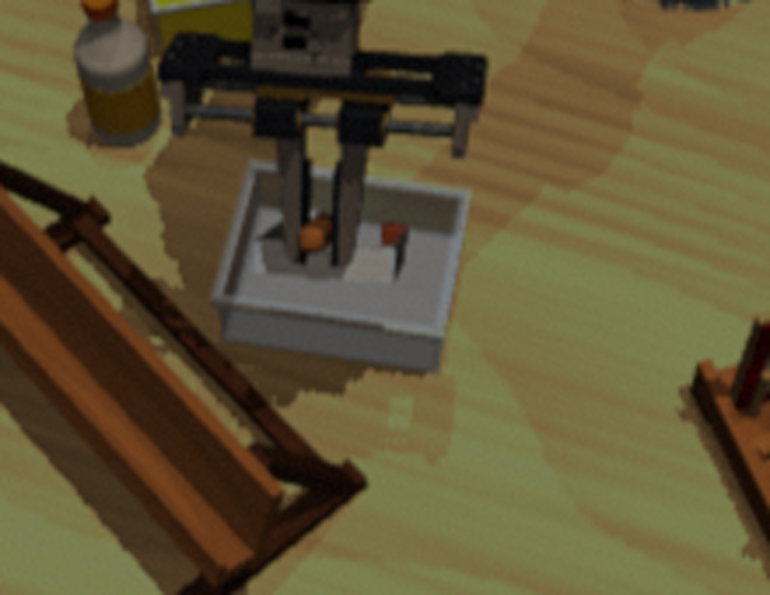

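The tray is tipped over the tub, and at least one red stone shows inside at (393,233). I'll level it, move away and count.

```bash
python3 - <<'E'
from h import *
tub=np.array([465,-126,0.]);yaw,g=15,20
pose=lambda tip,zz:handle_pose(tub+rz(yaw)@[12,0,0]+[0,0,zz],yaw,tip,g)
for tip,z in((50,95),(25,110),(0,150)): robot.movel(*pose(tip,z),velocity=150)
c=np.array([590.2,88.6,0]); P,T=handle_pose(c+rz(3.6)@[-60,0,3],3.6,0,g)
robot.reach(P+[0,0,100],T); robot.movel(P+[0,0,25],T)
print(robot.movel(P+[0,0,-4],T,velocity=25,contact_N=3), st()[0]-P)
tl=grab_frame("scene"); a=grab_frame("scene")
b=grab_frame("top")
for p in(a,b):
    print("stones",[(np.round(d["at"]).astype(int).tolist(),round(d["score"],2)) for d in nets.boxes_of(p,"stone0")])
save(a,"s2.png",(200,150,420,320),3.5); print(st()[2]["t"],st()[2]["wrist_force"])
E
```

```text
True [-0.16201676 -0.03288851 -0.06447337]
stones [([434, -164, 24], 0.62), ([443, -114, 19], 0.52), ([461, -154, 15], 0.49), ([419, -104, 20], 0.39)]
stones [([421, -105, 20], 0.61), ([457, -150, 16], 0.59), ([417, -154, 22], 0.43), ([442, -113, 14], 0.39), ([430, -165, 23], 0.38)]
20.3167 [1.64723327 0.49009009 6.18874272]
```

View pics/s2.png

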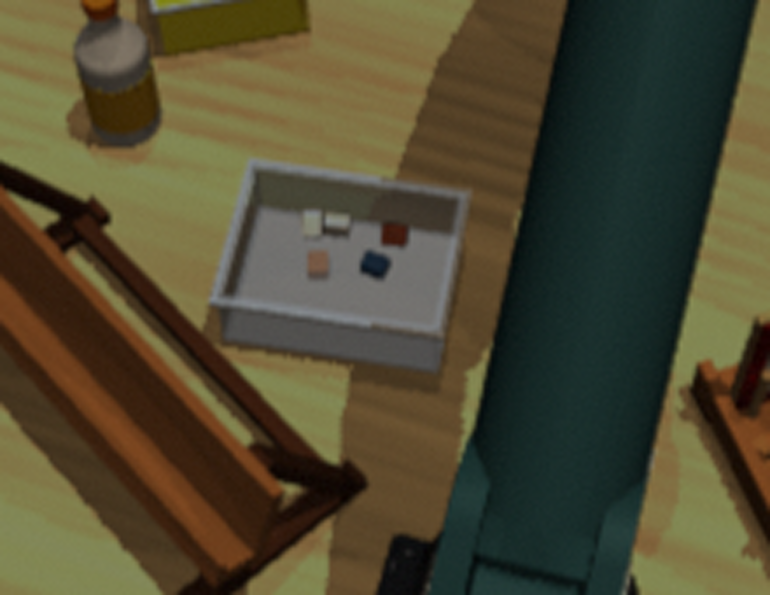

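All five stones are in the tub, at (312,222), (337,222), (395,234), (317,264) and (376,264). I'll release the tray and set out the first panel.

```bash
cat >> h.py <<'E'
def panel(c,y,H=100):
    T=tool(rz(40),0); TL=tool(RL,0); P=np.array([*c,H])
    robot.reach(P+[0,0,150],T); move_gripper(40); robot.movel(P,T,velocity=100)
    move_gripper(0); s=st()[2]; print("grip",s["grip_width"],s["finger_force"],np.round(s["wrist_force"],1))
    robot.movel(P+[0,0,80],T,velocity=60); robot.movel(P+[0,0,210],T,velocity=200)
    s=st()[2]; print("lifted",s["grip_width"],np.round(s["wrist_force"],1))
    D=OL+RL@[7,y,H-18]
    robot.reach(D+[0,0,170],TL); robot.movel(D+20*RL[:,2],TL,velocity=120)
    hit=robot.movel(D-6*RL[:,2],TL,velocity=25,contact_N=5)
    print("hit",hit,np.round((st()[0]-D)@RL,1))
    robot.movel(st()[0]+RL@[-2,0,0],TL,velocity=20,contact_N=5)
    move_gripper(30); robot.dwell(.3); robot.movel(st()[0]+60*RL[:,2],TL,velocity=100)
    print(st()[2]["t"])
E
python3 - <<'E'
from h import *
move_gripper(50); p,T,_=st(); robot.movel(p-120*T[:,2],T)
panel((449.5,196.2),-100)
robot.movel(st()[0]+[0,0,120]); 
a=grab_frame("scene");save(a,"s3.png",(160,150,480,390),2.5)
print([(np.round((np.array(d["at"])-OL)@RL).tolist(),round(d["score"],2)) for d in nets.boxes_of(a,"panel_a")])
E
```

```text
grip 9.6867693049505 29.994817078113556 [ 0.7 -0.5  0.3]
lifted 10.104860331232752 [-0.2 -0.2 -1.7]
hit True [-0.2  0.  -0.7]
33.8583
[([-291.0, 409.0, 122.0], 0.92), ([-272.0, 457.0, 119.0], 0.9), ([9.0, -92.0, 74.0], 0.62)]
```

View pics/s3.png

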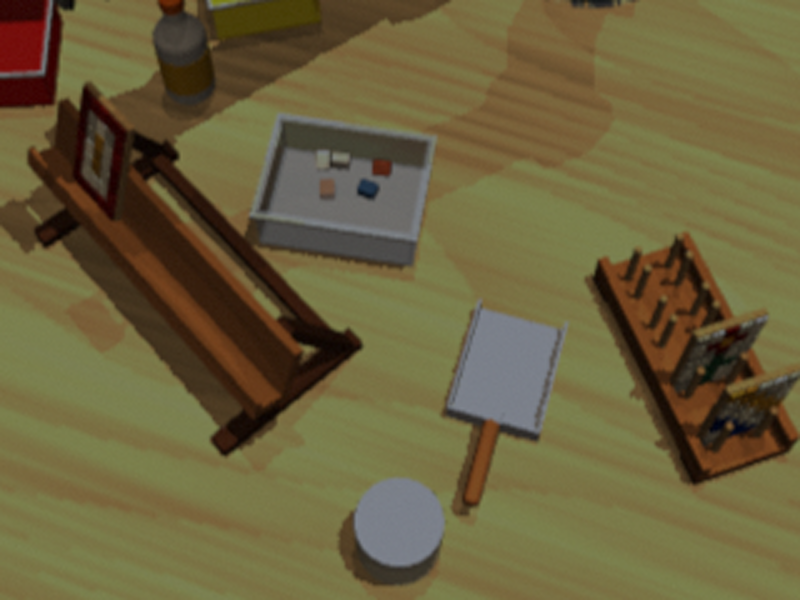

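The picture shows panel d standing well on the ledge at (102,155), the tray empty and flat, and all the stones in the tub. Next are the other two panels.

```bash
python3 - <<'E'
from h import *
panel((535.3,268.2),0)
robot.movel(st()[0]+[0,0,130])
panel((578.2,304.2),100)
robot.movel(st()[0]+[0,0,120]); robot.reach([420,150,350],tool(rz(0),0))
a=grab_frame("scene");save(a,"s4.png",(150,150,470,390),2.5); b=grab_frame("top")
L=(cloud(a).reshape(-1,3)-OL)@RL
for y in(-100,0,100):
    k=L[(abs(L[:,1]-y)<25)&(L[:,2]>15)&(L[:,2]<115)&(L[:,0]>-15)&(L[:,0]<40)]
    print(y,len(k),"face x, slopes",np.linalg.lstsq(np.c_[np.ones(len(k)),k[:,1]-y,k[:,2]],k[:,0],rcond=None)[0])
    k=L[(abs(L[:,1]-y)<48)&(L[:,2]>70)&(L[:,2]<160)&(abs(L[:,0])<40)];print(" top z",np.percentile(k[:,2],98),"y",np.percentile(k[:,1],[1,99]))
for n in("tub","tray","glue","jar","mallet"): print(n,[(np.round(d["at"]).astype(int).tolist(),round(d["score"],2)) for d in nets.tip_of(b,n)][:3])
print(st()[2]["t"])
E
```

```text
grip 10.030398731571106 29.994990527629852 [-0.4  1.   0.4]
lifted 9.170444704751164 [ 0.2 -0.  -2.1]
hit True [-0.2 -0.1 -0.7]
47.6667
grip 9.710927668609893 29.995415210723877 [ 0.7 -0.1  0.8]
lifted 10.021788040388932 [-0.1  0.4 -2.5]
hit True [-0.2 -0.1 -0.7]
61.1083
-100 424 face x, slopes [ 9.64521370e+00 -3.86856001e-03 -2.91908441e-03]
 top z 121.99032814424453 y [-133.57230912  -64.43000363]
0 480 face x, slopes [ 9.29973902e+00 -4.33473274e-03  2.02936556e-03]
 top z 122.66732586479517 y [-36.1636006   32.85019934]
100 533 face x, slopes [ 9.55378405e+00 -4.96743346e-03 -1.45043701e-03]
 top z 122.19836520463376 y [ 65.74253933 133.95556224]
tub [([452, -112, -2], 0.83), ([208, -342, -1], 0.81), ([433, -576, 2], 0.66)]
tray [([586, 85, 0], 0.83)]
glue [([384, -347, 0], 0.87), ([631, -249, 88], 0.39)]
jar [([781, 49, 0], 0.82)]
mallet [([403, 475, -3], 0.56), ([428, -102, 6], 0.4)]
63.7417
```

View pics/s4.png

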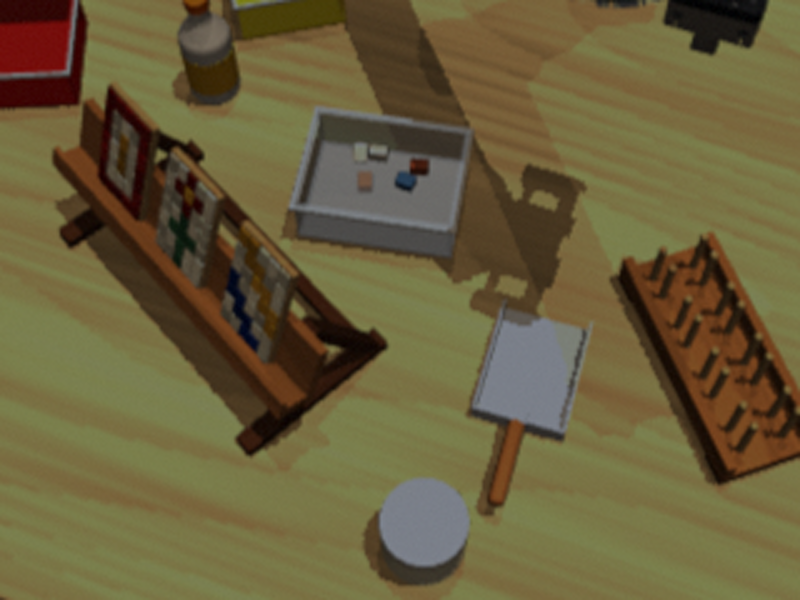

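The three panels stand parallel to the board with faces outward at (128,150), (188,218) and (258,290). The tub was knocked about 18 mm but still holds all five stones, and the tray is flat and empty. Everything meets the rules, so I'm handing it in.

```bash
python3 -c "
from h import *
robot.dwell(0.5); print(workorder.finish_job())"
```

```text
the job is handed in; nothing more can be done
None
```

I handed the job in: the three panels present (b, c and d) stand on the ledge face outward, all five stones are in the tub, the empty tray lies flat on the bench, and the mallet, glue bottle and jar have not been moved; the hand-in call returned no verdict.

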